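# Reverse the touch-up paint row into the cubby carrier

### The arm

A 7-joint arm with a two-finger parallel gripper is mounted at the origin on the work surface. World frame = base frame: x ahead of the robot, y to its left, z up, the work surface at z = 0. Lengths are in m, angles in rad, forces in N, time in s.
With the tool pointing down it reaches from about 0.4 to 0.85 m from the base axis. Payload 10.4 kg.
Tool frame: the origin (TCP) lies at the very end of the fingers, on their centre line; the grasp point (between the pads) lies r.tcp_to_grasp behind it (r.tcp_to_grasp is the distance from the TCP to the grasp point, in m); z points along the fingers, y is the line along which they close (so a half turn about z gives the same grasp; the last joint's range is limited). The gripper opens to 87 mm and grips with 3 to 60 N. Pads are 19 mm wide; open, the fingers measure 117 mm over their backs; the gripper's body (75 mm by 190 mm) begins 51 mm behind the grasp point.
Start: joints at [-1.247, 0.332, -0.065, 1.46, 0.022, 1.35, -0.088], TCP at [0.212, 0.588, 0.223] pointing down, gripper open.
Joint ranges: [-2.6, 2.6], [-0.5, 2.12], [-1.47, 1.34], [0.16, 2.42], [-1.27, 4.41], [0.06, 2.06], [-2.6, 2.6]. Speed limits (rad/s): [2.22, 2.22, 2.79, 2.79, 3.14, 3.14, 3.14].

### API

Orientations are given as a unit quaternion [x, y, z, w].
In Python, from bench import monitor, cams, ticket, r gives the robot as it stands.
- The arm moves only by the shell command python3 -m crank 'ROWS' [OPENING] [FORCE]. ROWS is a JSON object whose one key "steps" holds a list of rows, each a list of 2 entries, a list of its own where there are three numbers: the shift along the world's x, y, z in units of 25 mm (1.0 is 25 mm), then the turn, a rotation vector about the world's x, y, z in units of 5 degrees (1.0 is 5 degrees). In form: {"steps": [[[x, y, z], [ax, ay, az]], ...]}. A call has 1 to 10 rows; each row shifts and turns the commanded pose from where the row before left it; what a row does not reach is not made up. A row lasts 1/12 s, in which the tool goes at most 41.7 mm and 7.16 degrees, less where a joint would pass 70% of its speed; a pose out of reach is approached as far as the arm can. A call is refused whole if a number of a shift passes 1 or a number of a turn 1, either way. A call with a gripper value outside its range is refused whole. OPENING is the finger opening in mm, from 0 to 87, set as the call begins (- or left out, the last holds). The fingers move at their own pace and stop on an object; FORCE is the grip in N (left out, the last holds). Time passes only in rows, so rows that do not move let the fingers close. It gives the time, the measured TCP pose, the force, the opening and the grip force at its end, in the units of the state.
- monitor.read_state(): the state, without advancing time (a new reading comes with each control period).
- cams.camera(name): name is "scene" or "top" or "wrist"; returns a dict with "pixels" (480x640x3 uint8, blue, green, red), "z_map" (480x640 float32, m along the optical axis (not along the pixel's ray), 0 where there is no reading), "vfov" (degrees; the focal length in pixels is half the picture's height over the tangent of half this angle, whatever the lens; pixels are square), "cx", "cy" (the principal point, pixels), "k1" (the pictures are not rectified: a ray, as slopes to the right and down, at radius r is drawn at 1 + k1 r^2 times it, then the intrinsics apply), "T" (4x4, takes a point from camera to world coordinates). Camera axes: x right, y up, looking along -z (the intrinsics and any distortion apply to the point x, -y, -z); pixel columns grow to the right and rows downward; lengths in m; the calibration is good to about 2 mm. A picture is of the moment at which its call begins.
- ticket.close_job(): hands the job in; it is judged then, once.
The state is a dict: "time": time; "joint_positions": joint angles; "joint_vel": joint speeds; "joint_torque": joint torques, N m; "ee_pos": TCP position; "eef_rot": TCP orientation; "ft_force": force on the tool from outside, world axes, zero at the start; "torque": the same for the moment, N m; "width": finger opening in m; "grip_force": force on a finger pad.
Only numpy, scipy, OpenCV 4.12 (cv2) and the standard library are available. Lean on these libraries where they do the work, as an engineer would, in place of code of your own. Each camera call takes 0.05 s, during which the arm holds its last target. There are 200 camera calls.

### The job

Move the four touch-up paint bottles from the aluminium tray into the black carrier, one to a compartment and in reverse order, because the carrier will go into the cubby turned end for end: the bottle standing nearest the robot in the tray goes into the compartment farthest from the robot, the next one into the next, and so on. Keep the bottles upright, set them down rather than drop them, and leave the sprayer and the cup where they stand.

Things in the scene. Friction and masses are not known exactly. Their poses are not given: they have to be found in the camera images.
- red_bottle: loose red car touch-up paint bottle, about 70 g, standing: round body 34 mm across up to 48 mm height, a shoulder narrowing to 55 mm, then a red cap 24 mm across (23 mm at the top) from 57 to 95 mm height, the place to grip from above. Origin: centre of its underside, z up. At the start it stands roughly central on the tile of its own colour
- blue_bottle: loose blue car touch-up paint bottle, about 70 g, standing: round body 34 mm across up to 48 mm height, a shoulder narrowing to 55 mm, then a blue cap 24 mm across (23 mm at the top) from 57 to 95 mm height, the place to grip from above. Origin: centre of its underside, z up. At the start it stands roughly central on the tile of its own colour
- white_bottle: loose white car touch-up paint bottle, about 70 g, standing: round body 34 mm across up to 48 mm height, a shoulder narrowing to 55 mm, then a white cap 24 mm across (23 mm at the top) from 57 to 95 mm height, the place to grip from above. Origin: centre of its underside, z up. At the start it stands roughly central on the tile of its own colour
- green_bottle: loose green car touch-up paint bottle, about 70 g, standing: round body 34 mm across up to 48 mm height, a shoulder narrowing to 55 mm, then a green cap 24 mm across (23 mm at the top) from 57 to 95 mm height, the place to grip from above. Origin: centre of its underside, z up. At the start it stands roughly central on the tile of its own colour
- red_tile: fixed flat red place tile, 54 x 54 x 3 mm, in the old tray; it marks where the red bottle stood and stays put. Origin: centre of its underside, which is 6 mm above the table
- blue_tile: fixed flat blue place tile, 54 x 54 x 3 mm, in the old tray; it marks where the blue bottle stood and stays put. Origin: centre of its underside, which is 6 mm above the table
- white_tile: fixed flat white place tile, 54 x 54 x 3 mm, in the old tray; it marks where the white bottle stood and stays put. Origin: centre of its underside, which is 6 mm above the table
- green_tile: fixed flat green place tile, 54 x 54 x 3 mm, in the old tray; it marks where the green bottle stood and stays put. Origin: centre of its underside, which is 6 mm above the table
- old_tray: fixed aluminium strip tray, 272 (x) x 76 mm (y), floor 6 mm thick, side rails 14 mm high. Holds the tiles in a row, centres at x = -96, -32, 32, 96 mm, y = 0, order differs each start; tile tops (bottles stand there) 9 mm above the table. Origin: centre of underside, on the table. +x points away from the robot within 0.3 rad (x = -96 is the end nearest the robot); stands left or right
- carrier: fixed black open carrier, 260 (x) x 70 mm (y), walls 22 mm high, 4 mm thick; floor top 4 mm above the table. Three cross walls make four empty grey-floored compartments, 60 x 62 mm inside, centres at x = -96, -32, 32, 96 mm, y = 0. Origin: centre of underside, on the table. +x points away from the robot within 0.3 rad (x = -96 is nearest the robot); on the other side from the tray
- sprayer: bystander: loose yellow trigger spray bottle, 78 mm across, 207 mm high, nozzle to its -x reaching 73 mm from the axis. Origin: centre of its underside. Leave alone
- cup: bystander: loose clear plastic cup, 76 mm across the rim, 95 mm high. Origin: centre of its underside. Leave alone
Not all that is in view belongs to the job. Of the things shaped like the green_bottle, the green one is meant.

How it is judged:
By the outcome, as a careful person would: the job done as asked, in the order asked, and still so for the second after the job is handed in, with the robot touching nothing.
It also fails if it takes over 93 s, if anything falls off the work surface, if the arm or the gripper's body presses on something with over 40 N, if the wrist force passes 120 N, or if a joint passes its speed limit or range.

## Working session

There is one attempt and no reset: what is moved stays moved. The work goes in short steps, Python scripts to look and compute and a shell command to move; the robot and the scene stay as the last step left them, time stands still between calls to the robot, and variables do not carry over. Pictures are saved under pics/ and viewed, at most 14 in all, crops included, and the job is handed in when it is done.

```bash
mkdir -p pics; ls; cat > h.py <<'E'
import numpy as np, cv2
from bench import monitor, cams, ticket, r
def cloud(c):
    h,w=c["z_map"].shape; f=h/2/np.tan(np.radians(c["vfov"])/2)
    K=np.array([[f,0,c["cx"]],[0,f,c["cy"]],[0,0,1.]])
    u,v=np.meshgrid(np.arange(w),np.arange(h))
    p=cv2.undistortPoints(np.stack([u,v],-1).reshape(-1,1,2).astype(np.float64),K,np.array([c["k1"],0,0,0.])).reshape(h,w,2)
    z=c["z_map"].astype(float); P=np.stack([p[...,0]*z,-p[...,1]*z,-z],-1)
    return P@c["T"][:3,:3].T+c["T"][:3,3]
E
python3 - <<'E'
from h import *
s=monitor.read_state(); print(s,r.tcp_to_grasp)
for n in("scene","top"):
    c=cams.camera(n); np.savez(n+"0.npz",**{k:c[k] for k in c}); cv2.imwrite(f"pics/{n}0.png",c["pixels"]); print(n,c["k1"],c["T"])
E
```

```text
pics
{'time': 0.0, 'joint_positions': array([-1.24658974,  0.33286305, -0.06468895,  1.46092445,  0.02158978,
        1.34987222, -0.08849631]), 'joint_vel': array([-0.00118443,  0.00173952,  0.00177477, -0.00048673, -0.00063192,
       -0.00054578, -0.00051388]), 'joint_torque': array([-3.71179076e-04, -6.23279786e+01,  2.37667747e-02, -3.89863408e+01,
       -6.15926133e-02,  3.99798725e-02,  1.52967305e-04]), 'ee_pos': array([0.21231656, 0.58743799, 0.22176745]), 'eef_rot': array([ 1.72529829e-01,  9.85004054e-01, -6.80041242e-04, -9.07423416e-05]), 'ft_force': array([-0.31159709, -0.29052655,  0.27453764]), 'torque': array([-4.29849078e-05,  3.47761333e-03,  7.28968294e-02]), 'grip_force': 0.0, 'width': 0.08708653367313454} 0.0187
scene -0.05780257071407727 [[-0.57901834 -0.4944947   0.6482382   1.32479278]
 [ 0.81523302 -0.33990229  0.46889398  0.55785755]
 [-0.01152794  0.79996339  0.59993806  0.74004305]
 [ 0.          0.          0.          1.        ]]
top -0.10288136730945387 [[ 0.00855567  0.98374001 -0.1793945   0.3010835 ]
 [-0.99981305  0.00530477 -0.01859344  0.01505165]
 [-0.01733946  0.17952005  0.98360149  1.39011588]
 [ 0.          0.          0.          1.        ]]
```

View pics/top0.png

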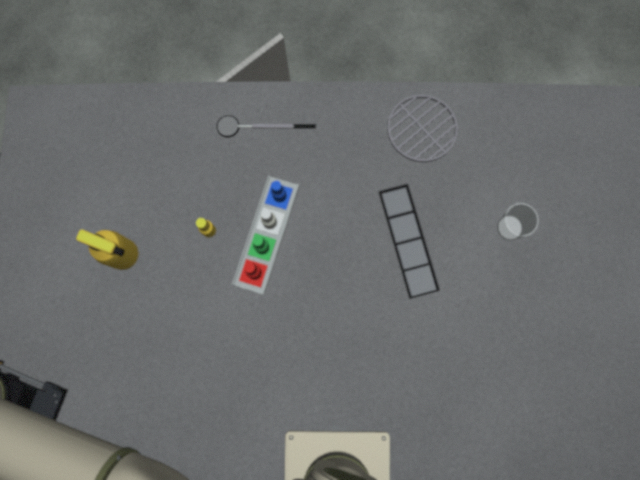

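View pics/scene0.png

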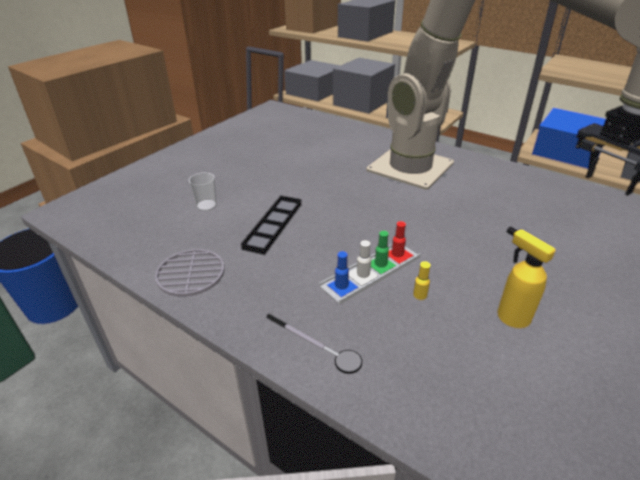

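The tray is at top (265,235), with red (253,270), green (262,244), white (268,218) and blue (279,190) running from near to far. The carrier is at (409,241) and its compartments are empty. Two things have the green bottle's shape outside red, blue and white: the one at top (262,244), green on a green tile, and the one at (205,226), yellow and off the tray. The one at (262,244) fits the description. Next I'll crop to confirm it and measure.

```bash
python3 - <<'E'
from h import *
im=cv2.imread("pics/top0.png")[165:310,180:450]; cv2.imwrite("pics/crop.png",cv2.resize(im,None,fx=2.9,fy=2.9,interpolation=cv2.INTER_CUBIC))
for n in("top","scene"):
    c=dict(np.load(n+"0.npz")); W=cloud(c); p=c["pixels"]; hsv=cv2.cvtColor(p,cv2.COLOR_BGR2HSV)
    X,Y,Z=W[...,0],W[...,1],W[...,2]; H,S,V=[hsv[...,i].astype(int) for i in range(3)]
    ok=(c["z_map"]>0)&(X>.3)&(X<.9)
    print(n,"table z",np.median(Z[ok&(S<60)&(abs(Z)<.02)]))
    # objects above table near tray : cap pixels
    reg=ok&(Y>0.02)&(Y<.35)
    for k,m in dict(red=(S>120)&((H<8)|(H>172)),green=(S>90)&(H>45)&(H<85),blue=(S>120)&(H>100)&(H<125),white=(S<40)&(V>130),yellow=(S>120)&(H>18)&(H<33)).items():
        for nm,lo,hi in(("captop",.085,.12),("tile",-.005,.02)):
            q=reg&m&(Z>lo)&(Z<hi)
            if nm=="captop" and q.sum(): q&=Z>np.percentile(Z[q],50)-.004
            if q.sum(): print(k,nm,q.sum(),np.round(np.median(W[q],0),4),np.round((np.percentile(W[q],2,axis=0)+np.percentile(W[q],98,axis=0))/2,4))
    q=(ok&(Y<0)&(Y>-.3)&(V<60)&(Z<.04)&(Z>-.01)).astype(np.uint8)
    nb,l,st,_=cv2.connectedComponentsWithStats(q); i=1+np.argmax(st[1:,4]); P=W[l==i]; P=P[P[:,2]>.014]
    b=cv2.minAreaRect(P[:,:2].astype(np.float32)); print("carrier",st[i],len(P),b,cv2.boxPoints(b).round(3).tolist(),np.median(P[:,2]))
E
```

```text
top table z 0.0007056548479202895
red captop 84 [0.4689 0.1913 0.1045] [0.469  0.1908 0.1062]
red tile 250 [0.4577 0.1943 0.01  ] [0.4676 0.1954 0.0105]
green captop 86 [0.5283 0.1752 0.1039] [0.5282 0.1751 0.1046]
green tile 253 [0.5192 0.1693 0.0099] [0.5293 0.177  0.0105]
blue captop 74 [0.6494 0.1375 0.1042] [0.6511 0.1366 0.1043]
blue tile 241 [0.6406 0.1402 0.0096] [0.648  0.1404 0.01  ]
white captop 80 [0.5879 0.1584 0.1054] [0.5877 0.1591 0.1059]
white tile 1950 [0.573  0.17   0.0082] [0.629  0.1699 0.0083]
yellow captop 72 [0.5684 0.3032 0.0955] [0.5681 0.3036 0.0956]
yellow tile 6 [0.5561 0.2943 0.0162] [0.5584 0.2945 0.0161]
carrier [380 185  59 106 227] 212 ((0.559516191482544, -0.18897385895252228), (0.2625288665294647, 0.06543222069740295), 29.554004669189453) [[0.42899999022483826, -0.22499999403953552], [0.460999995470047, -0.28200000524520874], [0.6899999976158142, -0.15299999713897705], [0.6579999923706055, -0.09600000083446503]] 0.021399410076130887
scene table z 0.0012827893926100065
red captop 58 [0.4747 0.1908 0.1044] [0.4721 0.1912 0.1026]
red tile 160 [0.4824 
[... 171 characters left out ...]
p 64 [0.6568 0.1371 0.1045] [0.6555 0.1374 0.103 ]
blue tile 211 [0.6654 0.1498 0.0104] [0.6572 0.1391 0.0134]
white captop 64 [0.5931 0.1581 0.1046] [0.5907 0.1582 0.1033]
white tile 20678 [0.7084 0.2151 0.0012] [0.606  0.1861 0.0046]
yellow captop 63 [0.5738 0.3035 0.0955] [0.5726 0.3023 0.095 ]
yellow tile 56 [0.5845 0.307  0.0127] [0.5817 0.305  0.0128]
carrier [242 196  59  58 756] 436 ((0.5486278533935547, -0.16410814225673676), (0.2654435932636261, 0.07115299999713898), 15.513212203979492) [[0.41100001335144043, -0.16500000655651093], [0.4300000071525574, -0.23399999737739563], [0.6859999895095825, -0.16300000250339508], [0.6669999957084656, -0.09399999678134918]] 0.018566376360751535
```

View pics/crop.png

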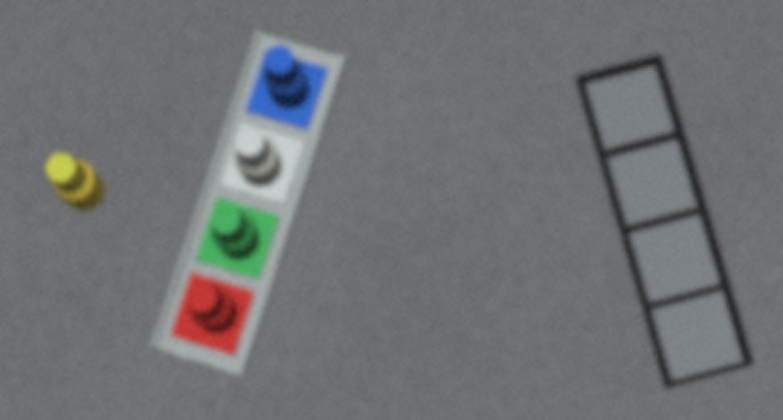

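The crop confirms that the bottle on the green tile, at crop (235,235), is the green one. The yellow decoy at (70,180) stands off the tray. Next is a finer fit of the carrier.

```bash
python3 - <<'E'
from h import *
for n in("top","scene"):
    c=dict(np.load(n+"0.npz")); W=cloud(c); p=c["pixels"]; V=p.max(2).astype(int); o=c["T"][:3,3]
    ok=(c["z_map"]>0)
    def onplane(W,z): d=W-o; return o+d*((z-o[2])/d[...,2])[...,None]
    X,Y,Z=[W[...,i] for i in range(3)]
    q=(ok&(X>.35)&(X<.8)&(Y<-.05)&(Y>-.3)&(V<75)&(abs(Z-.01)<.03)).astype(np.uint8)
    nb,l,st,_=cv2.connectedComponentsWithStats(q); i=1+np.argmax(st[1:,4])
    hull=cv2.convexHull(np.argwhere(l==i)[:,::-1].astype(np.int32)); b=np.zeros_like(q); cv2.fillConvexPoly(b,hull,1)
    for z in(.022,.011):
        P=onplane(W,z)[b>0][:,:2].astype(np.float32); m,e=cv2.PCACompute(P,None); print(n,"pca",z,m,e[0],np.degrees(np.arctan2(e[0,1],e[0,0])),cv2.minAreaRect(cv2.convexHull(P)))
    # compartments
    holes=((b>0)&(V>85)).astype(np.uint8); nb,l,st,ce=cv2.connectedComponentsWithStats(holes)
    for i in range(1,nb):
        if st[i,4]>60: print(st[i,4],onplane(W,.013)[l==i].mean(0).round(4))
    hsv=cv2.cvtColor(p,cv2.COLOR_BGR2HSV)
    q=ok&(hsv[...,1]>120)&(abs(hsv[...,0].astype(int)-25)<8)&(Y>.34)&(Y<.7)&(Z>.02)
    print("sprayer",np.percentile(W[q],[2,50,98],axis=0).round(3))
E
```

```text
top pca 0.022 [[nan nan]] [nan nan] nan ((nan, nan), (nan, 0.0), nan)
top pca 0.011 [[nan nan]] [nan nan] nan ((nan, nan), (nan, 0.0), nan)
600 [nan nan nan]
625 [ 0.5759 -0.1549  0.013 ]
652 [nan nan nan]
674 [nan nan nan]
sprayer [[0.474 0.455 0.028]
 [0.5   0.486 0.139]
 [0.538 0.53  0.21 ]]
scene pca 0.022 [[nan nan]] [nan nan] nan ((0.555292546749115, -0.15575243532657623), (0.2839963138103485, 0.06632896512746811), 18.2492618560791)
scene pca 0.011 [[nan nan]] [nan nan] nan ((0.5435042381286621, -0.16668450832366943), (0.2883469760417938, 0.06734508275985718), 18.249263763427734)
127 [ 0.4553 -0.1915  0.013 ]
149 [nan nan nan]
167 [ 0.5787 -0.1569  0.013 ]
176 [nan nan nan]
sprayer [[0.231 0.462 0.025]
 [0.535 0.507 0.125]
 [0.551 0.542 0.321]]<stdin>:5: RuntimeWarning: divide by zero encountered in divide
<stdin>:5: RuntimeWarning: invalid value encountered in multiply
```

```bash
python3 - <<'E'
from h import *
for n in("top","scene"):
    c=dict(np.load(n+"0.npz")); V=c["pixels"].max(2).astype(int); W0=cloud(c); ok=c["z_map"]>0
    c["z_map"]=np.ones_like(c["z_map"]); d=cloud(c)-c["T"][:3,3]; o=c["T"][:3,3]
    X,Y,Z=[W0[...,i] for i in range(3)]
    q=(ok&(X>.35)&(X<.8)&(Y<-.05)&(Y>-.3)&(V<75)&(abs(Z-.01)<.03)).astype(np.uint8)
    nb,l,st,_=cv2.connectedComponentsWithStats(q); i=1+np.argmax(st[1:,4])
    hull=cv2.convexHull(np.argwhere(l==i)[:,::-1].astype(np.int32)); b=np.zeros_like(q); cv2.fillConvexPoly(b,hull,1)
    nb,l,st,ce=cv2.connectedComponentsWithStats(((b>0)&(V>85)).astype(np.uint8))
    C=np.array([(o+d[l==i]*((.013-o[2])/d[l==i][:,2:])).mean(0) for i in range(1,nb) if st[i,4]>60]); print(n,C.round(4).tolist(),C.mean(0))
    C=C[np.argsort(C[:,0])]; v=C[-1]-C[0]; print(np.degrees(np.arctan2(v[1],v[0])),np.linalg.norm(v))
E
```

```text
top [[0.6375, -0.1378, 0.013], [0.5759, -0.1549, 0.013], [0.5141, -0.1719, 0.013], [0.4526, -0.1888, 0.013]] [ 0.54500375 -0.16336502  0.013     ]
15.430138645102007 0.1918059960260442
scene [[0.4553, -0.1915, 0.013], [0.5171, -0.1741, 0.013], [0.5787, -0.1569, 0.013], [0.6392, -0.1405, 0.013]] [ 0.54756331 -0.16573968  0.013     ]
15.509237170429603 0.19086290084001653
```

```bash
python3 -m crank '{"steps": [[[0.65,-0.95,0],[0,0,0.1]],[[0.65,-0.95,0],[0,0,0.1]],[[0.65,-0.95,0],[0,0,0.1]],[[0.65,-0.95,0],[0,0,0.1]],[[0.65,-0.95,0],[0,0,0.1]],[[0.65,-0.95,0],[0,0,0.1]],[[0.65,-0.95,0],[0,0,0.1]],[[0.65,-0.95,0],[0,0,0]],[[0.65,-0.95,0],[0,0,0]],[[0.65,-0.95,0],[0,0,0]]]}' 70 15
```

```text
time: 0.93
ee_pos: [0.3754, 0.3489, 0.2223]
eef_rot: [0.142, 0.99, -0.0, -0.0]
ft_force: [0.5, 0.0, 0.5]
width: 0.07
grip_force: 0.0
```

```bash
python3 -m crank '{"steps": [[[0.55,-0.9,0],[0,0,0]],[[0.55,-0.9,0],[0,0,0]],[[0.55,-0.9,0],[0,0,0]],[[0.55,-0.9,0],[0,0,0]],[[0.55,-0.9,0],[0,0,0]],[[0.55,-0.9,0],[0,0,0]],[[0.55,-0.9,0],[0,0,0]],[[0,0,0],[0,0,0]],[[0,0,0],[0,0,0]]]}'
python3 - <<'E'
from h import *
c=cams.camera("wrist"); cv2.imwrite("pics/w1.png",c["pixels"]); W=cloud(c); hsv=cv2.cvtColor(c["pixels"],cv2.COLOR_BGR2HSV); H,S,V=[hsv[...,i].astype(int) for i in range(3)]
for k,m in dict(red=(S>120)&((H<8)|(H>172)),green=(S>90)&(H>45)&(H<85),blue=(S>120)&(H>100)&(H<125),white=(S<40)&(V>130)).items():
    q=m&(c["z_map"]>0)&(W[...,2]>.095)&(W[...,2]<.112)&(W[...,1]<.26)&(W[...,1]>.1)
    if q.sum(): print(k,q.sum(),np.median(W[q],0).round(4),((np.percentile(W[q],3,axis=0)+np.percentile(W[q],97,axis=0))/2).round(4))
print(monitor.read_state()["ee_pos"])
E
```

```text
time: 1.68
ee_pos: [0.4715, 0.1915, 0.2223]
eef_rot: [0.144, 0.99, -0.0, -0.0]
ft_force: [0.2, 0.5, -0.6]
width: 0.0702
grip_force: 0.0
red 536 [0.4666 0.1923 0.1035] [0.4672 0.1922 0.1011]
green 493 [0.5253 0.1761 0.1034] [0.5264 0.1761 0.1005]
blue 1 [0.6403 0.1411 0.0955] [0.6403 0.1411 0.0955]
white 8 [0.5235 0.1651 0.1016] [0.5257 0.1734 0.1001]
[0.4709118  0.19288893 0.22230491]
```

View pics/w1.png

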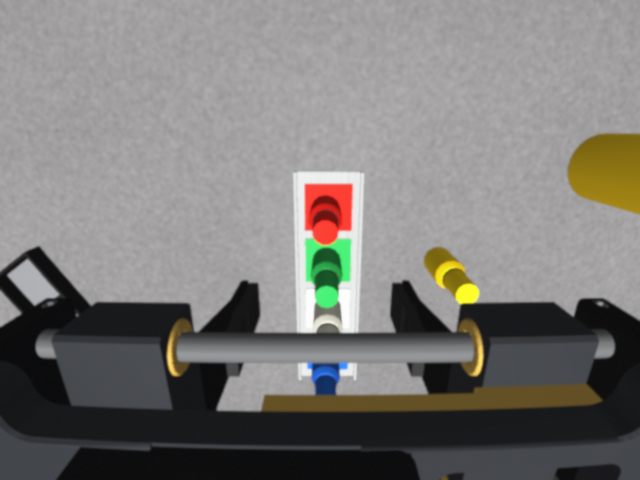

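The wrist view shows the red bottle at (325,230), centred between the fingers. The tray is aligned with the tool and the fingers are clear of its neighbours. Now down and grip.

```bash
python3 -m crank '{"steps": [[[-0.05,0,-0.88],[0,0,0]],[[0,0,-0.88],[0,0,0]],[[0,0,-0.88],[0,0,0]],[[0,0,-0.88],[0,0,0]],[[0,0,-0.88],[0,0,0]],[[0,0,-0.88],[0,0,0]],[[0,0,-0.88],[0,0,0]],[[0,0,0],[0,0,0]],[[0,0,0],[0,0,0]]]}'
python3 -m crank '{"steps": [[[0,0,0],[0,0,0]],[[0,0,0],[0,0,0]],[[0,0,0],[0,0,0]],[[0,0,0],[0,0,0]],[[0,0,0],[0,0,0]],[[0,0,0],[0,0,0]],[[0,0,0],[0,0,0]],[[0,0,0],[0,0,0]]]}' 15 15
```

```text
time: 2.48
ee_pos: [0.4687, 0.1936, 0.0681]
eef_rot: [0.142, 0.99, -0.001, -0.001]
ft_force: [0.6, -0.7, 0.6]
width: 0.0704
grip_force: 0.0
time: 3.15
ee_pos: [0.4699, 0.1928, 0.0686]
eef_rot: [0.142, 0.99, 0.0, 0.0]
ft_force: [0.7, -0.7, 0.3]
width: 0.0248
grip_force: 0.3
```

```bash
python3 -m crank '{"steps": [[[0,0,0],[0,0,0]],[[0,0,0],[0,0,0]],[[0,0,0.2],[0,0,0]],[[0,0,0.6],[0,0,0]],[[0,0,0.9],[0,0,0]],[[0,0,0.9],[0,0,0]],[[0,0,0.9],[0,0,0]],[[0,0,0.9],[0,0,0]],[[0,0,0.8],[0,0,0]],[[0.24,-0.47,0],[0,0,0.4]]]}'
```

```text
time: 3.98
ee_pos: [0.4767, 0.1839, 0.2029]
eef_rot: [0.124, 0.992, 0.002, 0.002]
ft_force: [0.5, 1.3, -0.3]
width: 0.0229
grip_force: 15.0
```

```bash
python3 -m crank '{"steps": [[[0.46,-0.91,0],[0,0,0.45]],[[0.46,-0.91,0],[0,0,0.45]],[[0.46,-0.91,0],[0,0,0.45]],[[0.46,-0.91,0],[0,0,0.45]],[[0.46,-0.91,0],[0,0,0.45]],[[0.46,-0.91,0],[0,0,0.45]],[[0.46,-0.91,0],[0,0,0.45]],[[0.46,-0.91,0],[0,0,0.45]],[[0.46,-0.91,0],[0,0,0.45]],[[0.46,-0.91,0],[0,0,0.45]]]}'
python3 -m crank '{"steps": [[[0.46,-0.91,0],[0,0,0.45]],[[0.46,-0.91,0],[0,0,0.45]],[[0.46,-0.91,0],[0,0,0.45]],[[0.46,-0.91,0],[0,0,0.45]],[[0.02,-0.03,0],[0,0,0]],[[0,0,0],[0,0,0]],[[0,0,0],[0,0,0]]]}'
python3 - <<'E'
from h import *
c=cams.camera("wrist"); cv2.imwrite("pics/w2.png",c["pixels"])
E
```

```text
time: 4.82
ee_pos: [0.5913, -0.0475, 0.1988]
eef_rot: [-0.072, 0.997, 0.0, -0.0]
ft_force: [0.5, -0.0, -0.9]
width: 0.0231
grip_force: 15.0
time: 5.4
ee_pos: [0.6372, -0.1376, 0.1984]
eef_rot: [-0.149, 0.989, 0.0, -0.0]
ft_force: [-0.9, 0.7, -0.9]
width: 0.0234
grip_force: 15.0
```

View pics/w2.png

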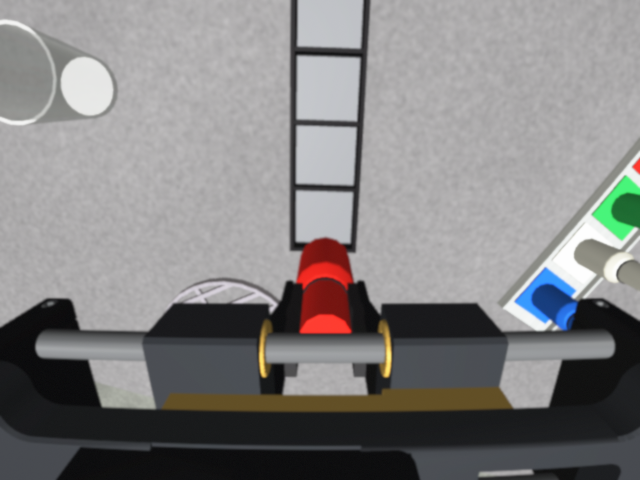

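The red bottle is held upright at (326,290), in line with the carrier, and the cup is well clear at (60,70). Lowering it.

```bash
python3 -m crank '{"steps": [[[0.04,-0.04,-0.9],[0,0,-0.3]],[[0,0,-0.9],[0,0,0]],[[0,0,-0.9],[0,0,0]],[[0,0,-0.9],[0,0,0]],[[0,0,-0.8],[0,0,0]],[[0,0,-0.5],[0,0,0]],[[0,0,-0.3],[0,0,0]],[[0,0,-0.12],[0,0,0]],[[0,0,0],[0,0,0]],[[0,0,0],[0,0,0]]]}'
```

```text
time: 6.28
ee_pos: [0.6391, -0.1392, 0.0667]
eef_rot: [-0.136, 0.991, -0.0, 0.001]
ft_force: [0.5, 0.2, -0.7]
width: 0.0228
grip_force: 15.0
```

```bash
python3 -m crank '{"steps": [[[0,0,-0.06],[0,0,0]],[[0,0,-0.04],[0,0,0]],[[0,0,0],[0,0,0]],[[0,0,0],[0,0,0]]]}'; python3 -m crank '{"steps": [[[0,0,0],[0,0,0]]]}'
```

```text
time: 6.62
ee_pos: [0.6388, -0.1393, 0.0636]
eef_rot: [-0.136, 0.991, -0.0, 0.0]
ft_force: [0.0, -0.2, 2.3]
width: 0.0232
grip_force: 15.0
time: 6.7
ee_pos: [0.6388, -0.1393, 0.0637]
eef_rot: [-0.136, 0.991, -0.0, 0.0]
ft_force: [-0.1, 0.3, 2.3]
width: 0.0231
grip_force: 15.0
```

```bash
python3 -m crank '{"steps": [[[0,0,0],[0,0,0]],[[0,0,0],[0,0,0]],[[0,0,0],[0,0,0]],[[0,0,0],[0,0,0]],[[0,0,0.4],[0,0,0]],[[0,0,0.95],[0,0,0]],[[0,0,1],[0,0,0]],[[0,0,1],[0,0,0]],[[0,0,1],[0,0,0]],[[0,0,1],[0,0,0]]]}' 60
python3 -m crank '{"steps": [[[-0.31,0.9,0],[0,0,-0.46]],[[-0.31,0.9,0],[0,0,-0.46]],[[-0.31,0.9,0],[0,0,-0.46]],[[-0.31,0.9,0],[0,0,-0.46]],[[-0.31,0.9,0],[0,0,-0.46]],[[-0.31,0.9,0],[0,0,-0.46]],[[-0.31,0.9,0],[0,0,-0.46]],[[-0.31,0.9,0],[0,0,-0.46]],[[-0.31,0.9,0],[0,0,-0.46]],[[-0.31,0.9,0],[0,0,-0.46]]]}'
python3 -m crank '{"steps": [[[-0.31,0.9,0],[0,0,-0.46]],[[-0.31,0.9,0],[0,0,-0.46]],[[-0.31,0.9,0],[0,0,-0.46]],[[-0.31,0.9,0],[0,0,-0.44]],[[0,0,0],[0,0,0]],[[0,0,0],[0,0,0]]]}'
python3 - <<'E'
from h import *
c=cams.camera("scene"); cv2.imwrite("pics/s2.png",c["pixels"][180:310,220:440].repeat(3,0).repeat(3,1))
E
```

```text
time: 7.53
ee_pos: [0.6383, -0.1393, 0.199]
eef_rot: [-0.136, 0.991, -0.0, 0.0]
ft_force: [0.8, 0.1, -0.6]
width: 0.06
grip_force: 0.0
time: 8.37
ee_pos: [0.5605, 0.0867, 0.1977]
eef_rot: [0.065, 0.998, 0.0, 0.0]
ft_force: [0.4, -0.1, -0.4]
width: 0.0603
grip_force: 0.0
time: 8.87
ee_pos: [0.5295, 0.1771, 0.1974]
eef_rot: [0.142, 0.99, 0.0, 0.0]
ft_force: [-0.4, 0.0, -0.9]
width: 0.0603
grip_force: 0.0
```

View pics/s2.png

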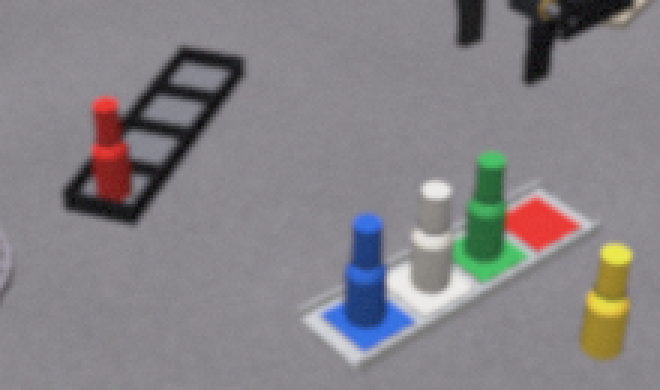

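Red stands upright in the farthest compartment, at crop (110,160), and the other bottles are undisturbed. Next is green.

```bash
python3 -m crank '{"steps": [[[0,-0.05,-0.86],[0,0,0]],[[0,0,-0.86],[0,0,0]],[[0,0,-0.86],[0,0,0]],[[0,0,-0.86],[0,0,0]],[[0,0,-0.86],[0,0,0]],[[0,0,-0.86],[0,0,0]],[[0,0,0],[0,0,0]],[[0,0,0],[0,0,0]]]}'
python3 -m crank '{"steps": [[[0,0,0],[0,0,0]],[[0,0,0],[0,0,0]],[[0,0,0],[0,0,0]],[[0,0,0],[0,0,0]],[[0,0,0],[0,0,0]],[[0,0,0],[0,0,0]],[[0,0,0],[0,0,0]],[[0,0,0],[0,0,0]],[[0,0,0],[0,0,0]],[[0,0,0],[0,0,0]]]}' 15 15
```

```text
time: 9.58
ee_pos: [0.5299, 0.173, 0.0677]
eef_rot: [0.144, 0.99, -0.001, -0.001]
ft_force: [0.9, 0.2, 0.7]
width: 0.0601
grip_force: 0.0
time: 10.42
ee_pos: [0.53, 0.1746, 0.068]
eef_rot: [0.143, 0.99, 0.0, 0.0]
ft_force: [0.5, 0.9, 1.8]
width: 0.0231
grip_force: 15.0
```

```bash
python3 -m crank '{"steps": [[[0,0,0.3],[0,0,0]],[[0,0,0.8],[0,0,0]],[[0,0,1],[0,0,0]],[[0,0,1],[0,0,0]],[[0,0,1],[0,0,0]],[[0,0,0.9],[0,0,0]],[[0,0,0.3],[0,0,0]]]}'
python3 -m crank '{"steps": [[[0.134,-0.944,0],[0,0,0.46]],[[0.134,-0.944,0],[0,0,0.46]],[[0.134,-0.944,0],[0,0,0.46]],[[0.134,-0.944,0],[0,0,0.46]],[[0.134,-0.944,0],[0,0,0.46]],[[0.134,-0.944,0],[0,0,0.46]],[[0.134,-0.944,0],[0,0,0.46]],[[0.134,-0.944,0],[0,0,0.46]],[[0.134,-0.944,0],[0,0,0.46]],[[0.134,-0.944,0],[0,0,0.46]]]}'
python3 -m crank '{"steps": [[[0.134,-0.944,0],[0,0,0.46]],[[0.134,-0.944,0],[0,0,0.46]],[[0.134,-0.944,0],[0,0,0.46]],[[0.134,-0.944,0],[0,0,0.44]],[[0,0,0],[0,0,0]],[[0,0,0],[0,0,0]]]}'
```

```text
time: 11.0
ee_pos: [0.5311, 0.1748, 0.2041]
eef_rot: [0.143, 0.99, 0.001, 0.002]
ft_force: [-0.3, -0.3, -0.5]
width: 0.0232
grip_force: 15.0
time: 11.83
ee_pos: [0.563, -0.0626, 0.1997]
eef_rot: [-0.058, 0.998, 0.0, -0.001]
ft_force: [0.7, 0.5, -0.1]
width: 0.0232
grip_force: 15.0
time: 12.33
ee_pos: [0.5761, -0.1574, 0.1996]
eef_rot: [-0.134, 0.991, -0.0, -0.001]
ft_force: [-0.4, 0.6, -0.9]
width: 0.023
grip_force: 15.0
```

```bash
python3 -m crank '{"steps": [[[0.04,0.04,-0.95],[0,0,0]],[[0,0,-1],[0,0,0]],[[0,0,-1],[0,0,0]],[[0,0,-1],[0,0,0]],[[0,0,-0.8],[0,0,0]],[[0,0,-0.4],[0,0,0]],[[0,0,-0.2],[0,0,0]],[[0,0,0],[0,0,0]],[[0,0,0],[0,0,0]],[[0,0,0],[0,0,0]]]}'
python3 -m crank '{"steps": [[[0,0,-0.06],[0,0,0]],[[0,0,-0.05],[0,0,0]],[[0,0,0],[0,0,0]],[[0,0,0],[0,0,0]]]}'
```

```text
time: 13.17
ee_pos: [0.5787, -0.1549, 0.0679]
eef_rot: [-0.136, 0.991, -0.0, 0.001]
ft_force: [0.2, 0.0, -1.3]
width: 0.0234
grip_force: 15.0
time: 13.5
ee_pos: [0.5779, -0.1548, 0.064]
eef_rot: [-0.136, 0.991, 0.0, 0.0]
ft_force: [-0.1, 0.7, -0.3]
width: 0.0232
grip_force: 15.0
```

```bash
python3 -m crank '{"steps": [[[0,0,-0.05],[0,0,0]],[[0,0,0],[0,0,0]],[[0,0,0],[0,0,0]]]}'
```

```text
time: 13.75
ee_pos: [0.5781, -0.1548, 0.063]
eef_rot: [-0.136, 0.991, 0.0, 0.0]
ft_force: [0.3, 1.4, 3.8]
width: 0.023
grip_force: 15.0
```

```bash
python3 -m crank '{"steps": [[[0,0,0],[0,0,0]],[[0,0,0],[0,0,0]],[[0,0,0],[0,0,0]],[[0,0,0],[0,0,0]],[[0,0,0.4],[0,0,0]],[[0,0,1],[0,0,0]],[[0,0,1],[0,0,0]],[[0,0,1],[0,0,0]],[[0,0,1],[0,0,0]],[[0,0,1],[0,0,0]]]}' 60
python3 -m crank '{"steps": [[[0.03,0.896,0],[0,0,-0.46]],[[0.03,0.896,0],[0,0,-0.46]],[[0.03,0.896,0],[0,0,-0.46]],[[0.03,0.896,0],[0,0,-0.46]],[[0.03,0.896,0],[0,0,-0.46]],[[0.03,0.896,0],[0,0,-0.46]],[[0.03,0.896,0],[0,0,-0.46]],[[0.03,0.896,0],[0,0,-0.46]],[[0.03,0.896,0],[0,0,-0.46]],[[0.03,0.896,0],[0,0,-0.46]]]}'
python3 -m crank '{"steps": [[[0.03,0.896,0],[0,0,-0.46]],[[0.03,0.896,0],[0,0,-0.46]],[[0.03,0.896,0],[0,0,-0.46]],[[0.03,0.896,0],[0,0,-0.44]],[[0,0,0],[0,0,0]],[[0,0,0],[0,0,0]]]}'
python3 - <<'E'
from h import *
c=cams.camera("scene"); cv2.imwrite("pics/s3.png",c["pixels"][180:310,220:440].repeat(3,0).repeat(3,1))
E
```

```text
time: 14.58
ee_pos: [0.5776, -0.155, 0.1997]
eef_rot: [-0.136, 0.991, -0.0, 0.0]
ft_force: [0.4, -0.5, 0.4]
width: 0.0596
grip_force: 0.0
time: 15.42
ee_pos: [0.5853, 0.0701, 0.1984]
eef_rot: [0.065, 0.998, 0.0, 0.0]
ft_force: [-0.5, -0.8, -0.2]
width: 0.06
grip_force: 0.0
time: 15.92
ee_pos: [0.5881, 0.1601, 0.198]
eef_rot: [0.142, 0.99, 0.0, 0.0]
ft_force: [-0.6, -0.5, 0.1]
width: 0.0597
grip_force: 0.0
```

View pics/s3.png

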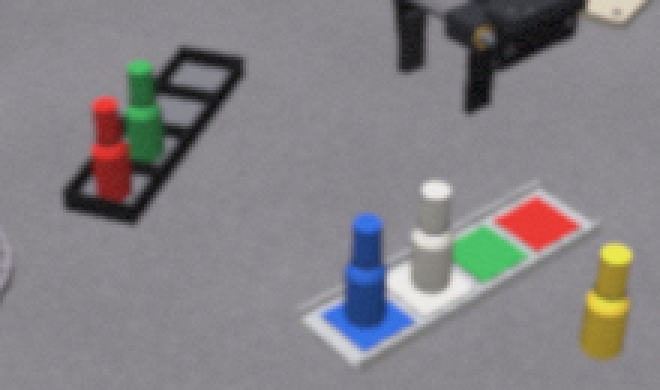

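Green stands upright in the second-farthest compartment, at (145,115). White at (432,240) is next.

```bash
python3 -m crank '{"steps": [[[0.04,-0.05,-0.86],[0,0,0]],[[0,0,-0.87],[0,0,0]],[[0,0,-0.87],[0,0,0]],[[0,0,-0.86],[0,0,0]],[[0,0,-0.86],[0,0,0]],[[0,0,-0.86],[0,0,0]],[[0,0,0],[0,0,0]],[[0,0,0],[0,0,0]]]}'
python3 -m crank '{"steps": [[[0,0,0],[0,0,0]],[[0,0,0],[0,0,0]],[[0,0,0],[0,0,0]],[[0,0,0],[0,0,0]],[[0,0,0],[0,0,0]],[[0,0,0],[0,0,0]],[[0,0,0],[0,0,0]],[[0,0,0],[0,0,0]],[[0,0,0],[0,0,0]],[[0,0,0],[0,0,0]]]}' 15 15
```

```text
time: 16.63
ee_pos: [0.589, 0.156, 0.068]
eef_rot: [0.144, 0.99, -0.001, -0.001]
ft_force: [-0.4, 0.3, 0.5]
width: 0.0598
grip_force: 0.0
time: 17.47
ee_pos: [0.5894, 0.1576, 0.0682]
eef_rot: [0.143, 0.99, 0.0, 0.0]
ft_force: [0.3, 0.4, 1.5]
width: 0.0232
grip_force: 14.9
```

```bash
python3 -m crank '{"steps": [[[0,0,0.3],[0,0,0]],[[0,0,0.8],[0,0,0]],[[0,0,1],[0,0,0]],[[0,0,1],[0,0,0]],[[0,0,1],[0,0,0]],[[0,0,0.9],[0,0,0]],[[0,0,0.3],[0,0,0]]]}'
python3 -m crank '{"steps": [[[-0.21,-0.944,0],[0,0,0.46]],[[-0.21,-0.944,0],[0,0,0.46]],[[-0.21,-0.944,0],[0,0,0.46]],[[-0.21,-0.944,0],[0,0,0.46]],[[-0.21,-0.944,0],[0,0,0.46]],[[-0.21,-0.944,0],[0,0,0.46]],[[-0.21,-0.944,0],[0,0,0.46]],[[-0.21,-0.944,0],[0,0,0.46]],[[-0.21,-0.944,0],[0,0,0.46]],[[-0.21,-0.944,0],[0,0,0.46]]]}'
python3 -m crank '{"steps": [[[-0.21,-0.944,0],[0,0,0.46]],[[-0.21,-0.944,0],[0,0,0.46]],[[-0.21,-0.944,0],[0,0,0.46]],[[-0.21,-0.944,0],[0,0,0.44]],[[0,0,0],[0,0,0]],[[0,0,0],[0,0,0]]]}'
```

```text
time: 18.05
ee_pos: [0.5906, 0.1576, 0.2046]
eef_rot: [0.143, 0.99, 0.001, 0.002]
ft_force: [0.5, -0.2, -0.4]
width: 0.023
grip_force: 14.9
time: 18.88
ee_pos: [0.536, -0.0796, 0.2]
eef_rot: [-0.058, 0.998, 0.0, -0.0]
ft_force: [0.2, -0.2, -1.1]
width: 0.0226
grip_force: 14.9
time: 19.38
ee_pos: [0.515, -0.1743, 0.2001]
eef_rot: [-0.134, 0.991, 0.0, -0.0]
ft_force: [-0.1, -0.0, -0.5]
width: 0.023
grip_force: 14.9
```

```bash
python3 -m crank '{"steps": [[[0,0.04,-0.95],[0,0,0]],[[0,0,-1],[0,0,0]],[[0,0,-1],[0,0,0]],[[0,0,-1],[0,0,0]],[[0,0,-0.8],[0,0,0]],[[0,0,-0.4],[0,0,0]],[[0,0,-0.2],[0,0,0]],[[0,0,0],[0,0,0]],[[0,0,0],[0,0,0]],[[0,0,0],[0,0,0]]]}'
python3 -m crank '{"steps": [[[0,0,-0.07],[0,0,0]],[[0,0,-0.05],[0,0,0]],[[0,0,-0.04],[0,0,0]],[[0,0,0],[0,0,0]],[[0,0,0],[0,0,0]]]}'
```

```text
time: 20.22
ee_pos: [0.5167, -0.1719, 0.068]
eef_rot: [-0.136, 0.991, -0.0, 0.001]
ft_force: [0.6, -0.6, -0.4]
width: 0.0229
grip_force: 14.9
time: 20.63
ee_pos: [0.5161, -0.1718, 0.0631]
eef_rot: [-0.136, 0.991, 0.0, 0.0]
ft_force: [0.5, 0.4, 2.5]
width: 0.0232
grip_force: 14.9
```

```bash
python3 -m crank '{"steps": [[[0,0,0],[0,0,0]],[[0,0,0],[0,0,0]],[[0,0,0],[0,0,0]],[[0,0,0],[0,0,0]],[[0,0,0.4],[0,0,0]],[[0,0,1],[0,0,0]],[[0,0,1],[0,0,0]],[[0,0,1],[0,0,0]],[[0,0,1],[0,0,0]],[[0,0,1],[0,0,0]]]}' 60
python3 -m crank '{"steps": [[[0.386,0.883,0],[0,0,-0.46]],[[0.386,0.883,0],[0,0,-0.46]],[[0.386,0.883,0],[0,0,-0.46]],[[0.386,0.883,0],[0,0,-0.46]],[[0.386,0.883,0],[0,0,-0.46]],[[0.386,0.883,0],[0,0,-0.46]],[[0.386,0.883,0],[0,0,-0.46]],[[0.386,0.883,0],[0,0,-0.46]],[[0.386,0.883,0],[0,0,-0.46]],[[0.386,0.883,0],[0,0,-0.46]]]}'
python3 -m crank '{"steps": [[[0.386,0.883,0],[0,0,-0.46]],[[0.386,0.883,0],[0,0,-0.46]],[[0.386,0.883,0],[0,0,-0.46]],[[0.386,0.883,0],[0,0,-0.44]],[[0,0,0],[0,0,0]],[[0,0,0],[0,0,0]]]}'
python3 - <<'E'
from h import *
c=cams.camera("scene"); cv2.imwrite("pics/s4.png",c["pixels"][180:310,220:440].repeat(3,0).repeat(3,1))
E
```

```text
time: 21.47
ee_pos: [0.5156, -0.1721, 0.1999]
eef_rot: [-0.136, 0.991, -0.0, 0.0]
ft_force: [0.7, 1.5, 0.2]
width: 0.0599
grip_force: 0.0
time: 22.3
ee_pos: [0.6127, 0.0499, 0.1987]
eef_rot: [0.065, 0.998, 0.0, 0.0]
ft_force: [0.3, -0.6, 1.2]
width: 0.06
grip_force: 0.0
time: 22.8
ee_pos: [0.6509, 0.1386, 0.1979]
eef_rot: [0.142, 0.99, -0.0, -0.0]
ft_force: [-0.8, -0.1, 0.1]
width: 0.0601
grip_force: 0.0
```

View pics/s4.png

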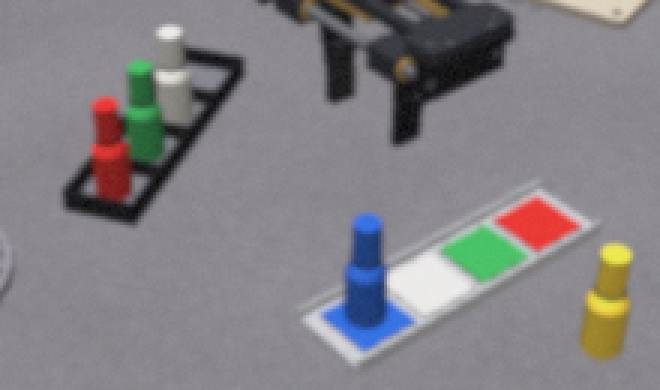

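White is placed at (172,80), in the second-nearest compartment. Blue at (367,270) is the last.

```bash
python3 -m crank '{"steps": [[[0.02,-0.05,-0.86],[0,0,0]],[[0,0,-0.87],[0,0,0]],[[0,0,-0.87],[0,0,0]],[[0,0,-0.86],[0,0,0]],[[0,0,-0.86],[0,0,0]],[[0,0,-0.86],[0,0,0]],[[0,0,0],[0,0,0]],[[0,0,0],[0,0,0]]]}'
python3 -m crank '{"steps": [[[0,0,0],[0,0,0]],[[0,0,0],[0,0,0]],[[0,0,0],[0,0,0]],[[0,0,0],[0,0,0]],[[0,0,0],[0,0,0]],[[0,0,0],[0,0,0]],[[0,0,0],[0,0,0]],[[0,0,0],[0,0,0]],[[0,0,0],[0,0,0]],[[0,0,0],[0,0,0]]]}' 15 15
```

```text
time: 23.52
ee_pos: [0.6509, 0.1345, 0.0684]
eef_rot: [0.144, 0.99, -0.001, -0.001]
ft_force: [0.4, -0.2, 0.3]
width: 0.06
grip_force: 0.0
time: 24.35
ee_pos: [0.6515, 0.136, 0.0684]
eef_rot: [0.143, 0.99, 0.0, 0.0]
ft_force: [-0.0, 0.2, 1.6]
width: 0.0237
grip_force: 15.0
```

```bash
python3 -m crank '{"steps": [[[0,0,0.3],[0,0,0]],[[0,0,0.8],[0,0,0]],[[0,0,1],[0,0,0]],[[0,0,1],[0,0,0]],[[0,0,1],[0,0,0]],[[0,0,0.9],[0,0,0]],[[0,0,0.3],[0,0,0]]]}'
python3 -m crank '{"steps": [[[-0.564,-0.931,0],[0,0,0.46]],[[-0.564,-0.931,0],[0,0,0.46]],[[-0.564,-0.931,0],[0,0,0.46]],[[-0.564,-0.931,0],[0,0,0.46]],[[-0.564,-0.931,0],[0,0,0.46]],[[-0.564,-0.931,0],[0,0,0.46]],[[-0.564,-0.931,0],[0,0,0.46]],[[-0.564,-0.931,0],[0,0,0.46]],[[-0.564,-0.931,0],[0,0,0.46]],[[-0.564,-0.931,0],[0,0,0.46]]]}'
python3 -m crank '{"steps": [[[-0.564,-0.931,0],[0,0,0.46]],[[-0.564,-0.931,0],[0,0,0.46]],[[-0.564,-0.931,0],[0,0,0.46]],[[-0.564,-0.931,0],[0,0,0.44]],[[0,0,0],[0,0,0]],[[0,0,0],[0,0,0]]]}'
```

```text
time: 24.93
ee_pos: [0.6527, 0.1359, 0.2051]
eef_rot: [0.143, 0.99, 0.001, 0.002]
ft_force: [0.2, 0.3, -0.3]
width: 0.0233
grip_force: 15.0
time: 25.77
ee_pos: [0.5092, -0.0979, 0.2003]
eef_rot: [-0.058, 0.998, 0.0, -0.0]
ft_force: [0.5, -0.1, -1.1]
width: 0.0234
grip_force: 15.0
time: 26.27
ee_pos: [0.453, -0.1911, 0.2006]
eef_rot: [-0.134, 0.991, 0.0, -0.0]
ft_force: [0.6, 0.7, -1.6]
width: 0.023
grip_force: 15.0
```

```bash
python3 -m crank '{"steps": [[[0.03,0.03,-0.95],[0,0,0]],[[0,0,-1],[0,0,0]],[[0,0,-1],[0,0,0]],[[0,0,-1],[0,0,0]],[[0,0,-0.8],[0,0,0]],[[0,0,-0.4],[0,0,0]],[[0,0,-0.2],[0,0,0]],[[0,0,0],[0,0,0]],[[0,0,0],[0,0,0]],[[0,0,0],[0,0,0]]]}'
python3 -m crank '{"steps": [[[0,0,-0.07],[0,0,0]],[[0,0,-0.05],[0,0,0]],[[0,0,-0.04],[0,0,0]],[[0,0,0],[0,0,0]],[[0,0,0],[0,0,0]]]}'
```

```text
time: 27.1
ee_pos: [0.4556, -0.1893, 0.0682]
eef_rot: [-0.136, 0.991, -0.0, 0.001]
ft_force: [-0.3, -0.3, -1.4]
width: 0.0234
grip_force: 15.0
time: 27.52
ee_pos: [0.455, -0.1892, 0.0633]
eef_rot: [-0.136, 0.991, 0.0, 0.0]
ft_force: [-0.2, 1.0, 2.5]
width: 0.0231
grip_force: 15.0
```

```bash
python3 -m crank '{"steps": [[[0,0,0],[0,0,0]],[[0,0,0],[0,0,0]],[[0,0,0],[0,0,0]],[[0,0,0],[0,0,0]],[[0,0,0.4],[0,0,0]],[[0,0,1],[0,0,0]],[[0,0,1],[0,0,0]],[[0,0,1],[0,0,0]],[[0,0,1],[0,0,0]],[[0,0,1],[0,0,0]]]}' 60
python3 -m crank '{"steps": [[[0,0.9,0.5],[0,0,0]],[[0,0.9,0.5],[0,0,0]],[[0,0.9,0.5],[0,0,0]],[[0,0.9,0],[0,0,0]],[[0,0.9,0],[0,0,0]],[[0,0.9,0],[0,0,0]],[[0,0,0],[0,0,0]],[[0,0,0],[0,0,0]]]}'
python3 - <<'E'
from h import *
c=cams.camera("scene"); cv2.imwrite("pics/s5.png",c["pixels"])
E
```

```text
time: 28.35
ee_pos: [0.4545, -0.1895, 0.2001]
eef_rot: [-0.136, 0.991, -0.0, 0.0]
ft_force: [0.6, 0.2, 0.2]
width: 0.0601
grip_force: 0.0
time: 29.02
ee_pos: [0.4548, -0.0536, 0.2362]
eef_rot: [-0.137, 0.991, -0.0, 0.0]
ft_force: [0.0, -1.0, 0.9]
width: 0.0594
grip_force: 0.0
```

View pics/s5.png

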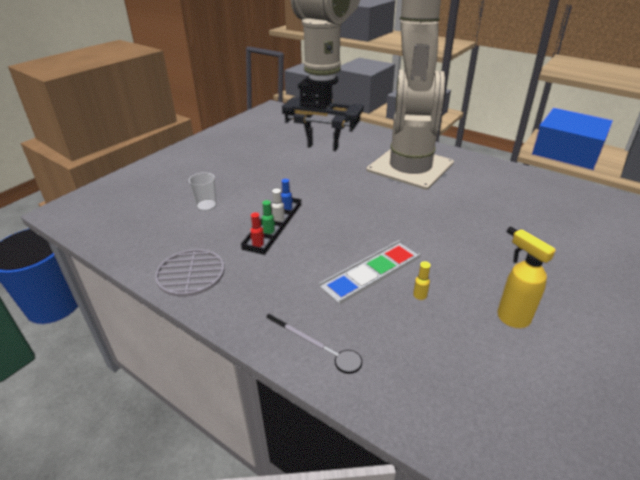

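All four bottles stand upright in the carrier: red (257,230) farthest, then green (267,217), white (278,205) and blue (286,195) nearest. The sprayer, cup and yellow bottle haven't moved, and the gripper is clear.

```bash
python3 -c "
from bench import ticket; print(ticket.close_job())"
```

```text
the job is handed in; nothing more can be done
None
```

The four bottles are upright in the carrier in reverse order (red farthest from the robot, then green, white and blue nearest), the sprayer and cup were not touched, and I handed the job in at about 29 s on the robot's clock.

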